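# Pack the computer mouse in the tilted tub

### The arm

A 7-joint arm with a two-finger parallel gripper is mounted at the origin on a cart in front of the work surface, level with it; the furniture and walls round the work are solid. World frame = base frame: x ahead of the robot, y to its left, z up, the work surface at z = 0. Lengths are in m, angles in rad, forces in N, time in s.
With the tool pointing down it reaches from about 0.4 to 0.85 m from the base axis. Payload 10.4 kg.
Tool frame: the origin (TCP) lies between the finger pads; the fingertips stand ahead of it and the grasp point (between the pads) lies 6 mm ahead of it (finger_overhang is the z of the fingertips in the tool frame, in m); z points along the fingers, y is the direction in which the jaws open and shut (so a half turn about z gives the same grasp; the last joint's range is limited). The gripper opens to 85 mm and grips with 20 to 120 N. Pads are 22 mm wide; open, the fingers measure 114 mm over their backs; the gripper's body (76 mm by 85 mm) begins 54 mm behind the grasp point. The pads swing forward as they close: fully open they stand 13 mm farther back than shut.
Start: joints at [-1.138, 0.332, -0.065, 1.46, 0.022, 1.35, -0.088], TCP at [0.275, 0.561, 0.256] pointing down, gripper open.
Joint ranges: [-2.6, 2.6], [-0.5, 2.12], [-1.47, 1.34], [0.16, 2.42], [-1.27, 4.41], [0.06, 2.06], [-2.6, 2.6]. Speed limits (rad/s): [2.22, 2.22, 2.79, 2.79, 3.14, 3.14, 3.14].

### API

Orientations are given as a unit quaternion [x, y, z, w].
In Python, from workcell import * gives the robot as it stands.
- The arm moves only by the shell command python3 -m creep 'ROWS' [FORCE]. ROWS is JSON, a list of rows, each a list of 7 numbers: the turn, a rotation vector about the tool's x, y, z in rad, then the shift along the tool's x, y, z in mm, then the closure in counts, from 0 (fully open) to 255 (shut). In form: [[wx, wy, wz, dx, dy, dz, claw], ...]. A call has 1 to 8 rows; each row shifts and turns the commanded pose from where the row before left it, along the tool's axes as they then stand; what a row does not reach is not made up. A row lasts 1/10 s, in which the tool goes at most 50 mm and 8.59 degrees, less where a joint would pass 70% of its speed; a pose out of reach is approached as far as the arm can. A call is refused whole if a number of a shift passes 50 or a number of a turn 0.15, either way. A call with a gripper value outside its range is refused whole. The fingers move at their own pace and stop on an object; FORCE is the grip in N (left out, the last holds). Time passes only in rows, so rows that do not move let the fingers close. It gives the time, the measured TCP pose, the force and the opening at its end, in the units of the state.
- get_obs(): the state, without advancing time (a new reading comes with each control period).
- camera(name): name is "scene" or "top" or "wrist"; returns (picture, depth): 384x512x3 uint8, blue, green, red; 384x512 float32, m along the optical axis (not along the pixel's ray), 0 where there is no reading.
- camera_model(name): a dict with "camera_matrix" (3x3 intrinsics, pixels), "R" (3x3) and "t" (3): a world point X has camera coordinates R X + t; the wrist camera has in their place "mount" (4x4, takes a point from camera to tool coordinates, whose origin is the TCP and whose axes are the flange's). Camera axes: x right, y down, z forward; pixel columns grow to the right and rows downward; lengths in m; the calibration is good to about 2 mm. A picture is of the moment at which its call begins: read the wrist's pose just before it. camera_model takes no time and is no camera call.
- hand_in(): hands the job in, once; it reports no verdict.
The state is a dict: "clock": time; "joint_pos": joint angles; "joint_velocities": joint speeds; "tau": joint torques, N m; "position": TCP position; "ee_rot": TCP orientation; "ft_force": force on the tool from outside, world axes, zero at the start; "torque": the same for the moment, N m; "grip_width": opening from 0.0 (shut) to 1.0 (fully open).
Only numpy, scipy, OpenCV 4.12 (cv2) and the standard library are available. Lean on these libraries where they do the work, as an engineer would, in place of code of your own. Each camera call takes 0.05 s, during which the arm holds its last target.

### The job

Pack the overhauled computer mouse: pick it up off the worktop and lower it gently into the deep tub that leans to one side on its stand, so that it lies flat on its underside on the padded sloping floor; let go of it only when it is on or just above the floor, and never drop or bang it. Once you have let go of it there with the lid still open, shut the lid fully. Leave the other things on the worktop where they are.

Things in the scene. Friction and masses are not known exactly. Their poses are not given: they have to be found in the camera images.
- mouse: Black computer mouse, rounded, 106 long (its x) x 58 wide (its y) x 34 high, about 85 g (varies), lying flat on the worktop. Origin: centre of its underside; z up out of its back. Grip it across the 58 mm width; it is widest about 12 mm above the underside.
- tub: Deep light grey plastic open tub, fixed on a dark steel stand, leaning 25 degrees to the robot's right. Outer size 150 (its x) x 236 (its y) x 92 deep (its z), walls 4. Origin: centre of its outer underside; z points out of the mouth, up and to the right; x runs up the slope, to the left; y lies level, towards the robot. Inner floor (grey pad): the plane z = 7 mm, 142 x 228 mm.
- tub_floor (a point): Centre of the tub's inner floor (tub x = 0, y = 0, z = 7 mm).
- tub_lid (a joint): Lid hinge, rad: 0 = shut flat on the rim, about 1.57 = square to the mouth (the lid then overhangs it, as the tub leans), 1.95 = stop. Starts open at 1.5 to 1.8. A stiff hinge: it stays where it is left and needs about 2 N at the free edge.
- lid_hinge (a point): Mid point of the lid's hinge axis, on the tub's upper left rim (tub x = 75, z = 92.5 mm). The axis is the tub's y.
- lid_edge (a point): Middle of the lid's free edge on its outer face, 150 mm from the hinge. The light grey lid is 150 x 236 x 6 mm; a tab 70 mm wide and 5 thick sticks out 18 mm beyond this edge. Shut, its outer face is 6 mm above the rim.
- heat_sink: Bystander: finned metal heat sink 50 x 50 x 27 mm. Origin: centre of underside.
- bit_case: Bystander: flat dark case 44 x 100 x 16 mm. Origin: centre of underside.
- drive_caddy: Bystander: flat metal drive tray 73 x 106 x 14 mm. Origin: centre of underside.
Things that resemble listed ones, but are neither listed nor needed, are in the scene too. There is more than one size of the mouse; the one meant has the size given above.

How it is judged:
By the outcome, as a careful person would: the job done as asked, in the order asked, and still so for the second after the job is handed in, with the robot touching nothing.
It also fails if it takes over 56 s, if anything falls off the work surface, if the arm or the gripper's body presses on something with over 40 N, if the wrist force passes 120 N, or if a joint passes its speed limit or range.

## Working session

There is one attempt and no reset: what is moved stays moved. The work goes in short steps, Python scripts to look and compute and a shell command to move; the robot and the scene stay as the last step left them, time stands still between calls to the robot, and variables do not carry over. Pictures are saved under pics/ and viewed, and the job is handed in when it is done.

```bash
ls; mkdir -p pics
python3 - <<'E'
from workcell import *
import cv2,numpy as np
np.set_printoptions(precision=4,suppress=True)
print(get_obs())
for n in ("scene","top","wrist"):
    m=camera_model(n); print(n,m)
    o=get_obs()
    p,d=camera(n); cv2.imwrite(f"pics/{n}0.png",p); np.savez(f"pics/{n}0.npz",p=p,d=d,pos=o["position"],rot=o["ee_rot"])
E
```

```text
pics
{'clock': 0.0, 'joint_pos': array([-1.1376,  0.3329, -0.0647,  1.4609,  0.0216,  1.3499, -0.0885]), 'joint_velocities': array([-0.0007,  0.0008,  0.0006, -0.002 , -0.0003,  0.0011, -0.0007]), 'tau': array([  0.0004, -62.543 ,   0.0496, -39.1622,   0.0164,   0.0098,
         0.    ]), 'position': array([0.275 , 0.5609, 0.2555]), 'ee_rot': array([ 0.2259,  0.9741, -0.0007, -0.0001]), 'ft_force': array([ 0.2861, -0.101 ,  0.2212]), 'torque': array([ 0.0587,  0.0189, -0.0203]), 'grip_width': 1.0005100696100286}
scene {'camera_matrix': array([[468.5273,   0.    , 259.6044],
       [  0.    , 468.5273, 192.0928],
       [  0.    ,   0.    ,   1.    ]]), 'R': array([[ 0.7712, -0.6362, -0.0221],
       [-0.4098, -0.4696, -0.782 ],
       [ 0.4871,  0.6122, -0.6229]]), 't': array([-0.4211,  0.2895,  1.4887])}
top {'camera_matrix': array([[378.3037,   0.    , 245.1708],
       [  0.    , 378.3037, 192.0756],
       [  0.    ,   0.    ,   1.    ]]), 'R': array([[ 0.0249, -0.9996,  0.0114],
       [-0.997 , -0.0257, -0.073 ],
       [ 0.0733, -0.0096, -0.9973]]), 't': array([-0.0596,  0.5338,  1.6578])}
wrist {'camera_matrix': array([[303.2969,   0.    , 256.4597],
       [  0.    , 303.2969, 191.3082],
       [  0.    ,   0.    ,   1.    ]]), 'mount': array([[-0.0003, -0.9595, -0.2817,  0.0723],
       [ 1.    ,  0.0001, -0.0014, -0.0003],
       [ 0.0013, -0.2817,  0.9595, -0.1187],
       [ 0.    ,  0.    ,  0.    ,  1.    ]])}
```

View pics/scene0.png

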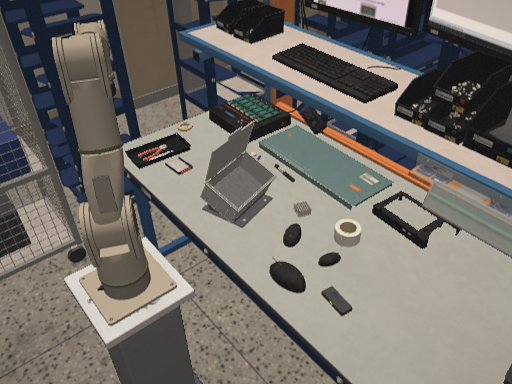

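View pics/top0.png

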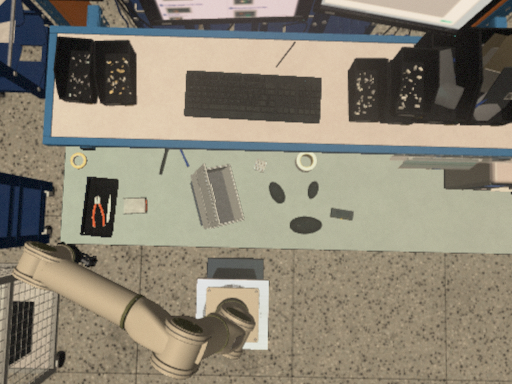

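View pics/wrist0.png

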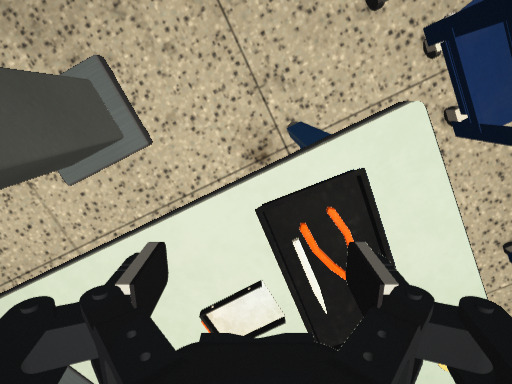

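Candidates for the mouse are at top-view pixels (277,192), (314,189) and (306,225), which are the scene-view pixels (292,235), (330,259) and (287,276). I'll measure their sizes next.

```bash
cat > h.py <<'E'
import numpy as np,cv2
from workcell import *
from scipy.spatial.transform import Rotation as Ro
np.set_printoptions(precision=4,suppress=True)
def cam(n,pos=None,rot=None):
    m=camera_model(n);K=np.array(m["camera_matrix"])
    if n=="wrist":
        M=np.array(m["mount"]);T=np.eye(4);T[:3,:3]=Ro.from_quat(rot).as_matrix();T[:3,3]=pos
        W=T@M;return K,W[:3,:3],W[:3,3]
    R=np.array(m["R"]);t=np.array(m["t"]);return K,R.T,-R.T@t
def rays(c,uv):
    K,R,C=c;uv=np.atleast_2d(np.asarray(uv,float))
    d=np.c_[(uv[:,0]-K[0,2])/K[0,0],(uv[:,1]-K[1,2])/K[1,1],np.ones(len(uv))]
    return C,d@R.T
def onplane(c,uv,z):
    C,d=rays(c,uv);return C+d*((z-C[2])/d[:,2])[:,None]
def cloud(c,d):
    v,u=np.mgrid[0:384,0:512];C,r=rays(c,np.c_[u.ravel(),v.ravel()])
    return (C+r*d.ravel()[:,None]).reshape(384,512,3)
def proj(c,X):
    K,R,C=c;p=(np.atleast_2d(X)-C)@R;return p[:,:2]/p[:,2:]*[K[0,0],K[1,1]]+K[:2,2]
E
python3 - <<'E'
from h import *
for n in("top","scene"):
    f=np.load(f"pics/{n}0.npz");p,d=f["p"],f["d"];c=cam(n);P=cloud(c,d)
    w=P[...,2]
    reg=(P[...,0]>.28)&(P[...,0]<.75)&(P[...,1]>-.5)&(P[...,1]<-.02)
    m=(((p.max(2)<70)&reg&(w<.12)&(w>-.03))*255).astype(np.uint8)
    k,l,s,ce=cv2.connectedComponentsWithStats(m)
    for i in range(1,k):
        if s[i,4]<30: continue
        cs,_=cv2.findContours((l==i).astype(np.uint8),0,2)
        q=onplane(c,cs[0][:,0,:],0.012)
        r=cv2.minAreaRect((q[:,:2]*1000).astype(np.float32))
        print(n,ce[i],s[i,4],"rect",r,"zmax",np.percentile(w[l==i],95))
f=np.load("pics/top0.npz");print("table z",np.median(cloud(cam("top"),f["d"])[200:240,350:500,2]))
E
```

```text
top [297.5581 219.8605] 43 rect ((418.518310546875, -283.4386901855469), (17.689592361450195, 83.74639129638672), 24.861936569213867) zmax 0.03814641202699369
top [304.7432 229.7568] 74 rect ((380.75201416015625, -317.5616760253906), (30.89429473876953, 120.03266906738281), 1.4193477630615234) zmax 0.048081636495730794
scene [292.0787 235.2098] 305 rect ((538.2611083984375, -188.23294067382812), (114.57182312011719, 55.9119987487793), 38.34065246582031) zmax 0.03343216242253555
scene [255.1663 294.5156] 481 rect ((275.1016540527344, -276.67449951171875), (478.47705078125, 12.360840797424316), 89.94535064697266) zmax -0.002996617312151839
scene [329.0607 259.2103] 214 rect ((552.2896118164062, -351.61541748046875), (53.49485778808594, 70.74483489990234), 49.31593322753906) zmax 0.02633936374979573
scene [287.6    276.5947] 755 rect ((398.06072998046875, -319.57171630859375), (145.47390747070312, 86.90595245361328), 84.62752532958984) zmax 0.045604102971154116
table z -0.00101354350362437
```

Run:
```python
import cv2
p=cv2.imread("pics/top0.png")[145:250,170:370]
q=cv2.imread("pics/scene0.png")[120:320,190:370]
cv2.imwrite("pics/tc.png",cv2.resize(p,None,fx=4,fy=4,interpolation=2)); cv2.imwrite("pics/sc.png",cv2.resize(q,None,fx=3,fy=3,interpolation=2))
```

```text
(no output)
```

View pics/tc.png

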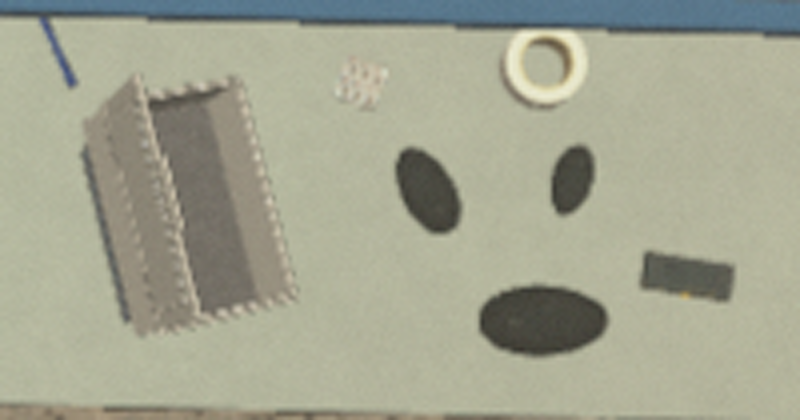

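View pics/sc.png

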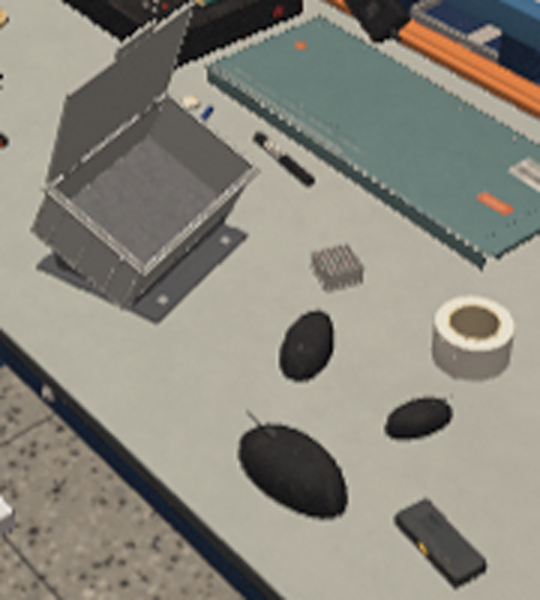

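The middle candidate is 33 mm high with about the right footprint. The other two are 45 mm (too big) and 26 mm (too small). I'll refine its pose, then locate the tub, lid and shelf.

Run:
```python
from h import *
f=np.load("pics/top0.npz");p,d=f["p"],f["d"];c=cam("top");P=cloud(c,d)
g=cv2.cvtColor(p,cv2.COLOR_BGR2GRAY)
for box in((262,178,292,208),(300,175,325,203),(285,212,327,238)):
    x0,y0,x1,y1=box; sub=g[y0:y1,x0:x1]
    t,m=cv2.threshold(sub,0,255,cv2.THRESH_BINARY_INV+cv2.THRESH_OTSU)
    cs,_=cv2.findContours(m,0,1);b=max(cs,key=cv2.contourArea)[:,0,:]+[x0,y0]
    q=onplane(c,b,.012);print("mouse?",t,cv2.minAreaRect((q[:,:2]*1000).astype(np.float32)), "z99",np.percentile(P[y0:y1,x0:x1,2],99.5))
# shelf
print("shelf z at rows",P[120:160:5,250],)
# tub cloud
fs=np.load("pics/scene0.npz");cs_=cam("scene");S=cloud(cs_,fs["d"])
for n,(u,v) in dict(lidtop_l=(213,160),lid_mid=(230,160),floor=(237,184),floor2=(240,175)).items(): print(n,S[v,u])
for (u,v) in((225,200),(222,190),(230,215),(205,195),(200,200)): print("top",u,v,P[v,u])
```

```text
mouse? 125.0 ((539.7001953125, -185.7357635498047), (97.63874816894531, 60.256622314453125), 46.27476501464844) z99 0.04253244620908853
mouse? 125.0 ((555.05029296875, -348.7213134765625), (76.4757080078125, 44.78963088989258), 0.732162594795227) z99 0.03336794791721206
mouse? 119.0 ((398.46746826171875, -317.24786376953125), (75.13597106933594, 137.9509735107422), 1.4056177139282227) z99 0.05176051501933974
shelf z at rows [[ 0.7343 -0.0513  0.4911]
 [ 0.7189 -0.0517  0.4871]
 [ 0.7025 -0.0521  0.487 ]
 [ 0.6862 -0.0525  0.4866]
 [ 0.6705 -0.053   0.4833]
 [ 0.6534 -0.0533  0.4873]
 [ 0.6381 -0.0538  0.4816]
 [ 0.7054 -0.0639 -0.0015]]
lidtop_l [0.403  0.062  0.2586]
lid_mid [0.5114 0.1209 0.1786]
floor [0.533  0.1174 0.0598]
floor2 [0.5701 0.1461 0.0683]
top 225 200 [0.4972 0.042  0.0277]
top 222 190 [0.5405 0.0561 0.0348]
top 230 215 [0.4319 0.0181 0.0286]
top 205 195 [0.5044 0.1113 0.2288]
top 200 200 [0.4899 0.142  0.1188]
```

```bash
python3 - <<'E'
import cv2
p=cv2.imread("pics/top0.png")[155:235,185:250]
q=cv2.imread("pics/scene0.png")[115:225,195:280]
cv2.imwrite("pics/tc2.png",cv2.resize(p,None,fx=7,fy=7,interpolation=2)); cv2.imwrite("pics/sc2.png",cv2.resize(q,None,fx=5.4,fy=5.4,interpolation=2))
E
python3 - <<'E'
from h import *
fs=np.load("pics/scene0.npz");cS=cam("scene");S=cloud(cS,fs["d"])
def fit(poly,S):
    m=np.zeros((384,512),np.uint8);cv2.fillPoly(m,[np.array(poly,np.int32)],1)
    X=S[m>0];
    for _ in range(4):
        c=np.median(X,0) if _==0 else X.mean(0);u,s,v=np.linalg.svd(X-c,full_matrices=False);n=v[2];r=(X-c)@n
        X=X[abs(r)<max(2*np.median(abs(r)),.002)]
    if n[2]<0:n=-n
    print(len(X),"c",c,"n",n,"rms",r.std(),"tilt",np.degrees(np.arccos(n[2])),"az",np.degrees(np.arctan2(n[1],n[0])));return c,n
print("floor");fit([(219,182),(243,160),(258,180),(239,197)],S)
print("lid");fit([(208,175),(216,153),(248,135),(242,152)],S)
ft=np.load("pics/top0.npz");cT=cam("top");T=cloud(cT,ft["d"])
print("floor top");fit([(218,180),(228,178),(236,213),(226,215)],T)
E
```

```text
floor
547 c [0.545  0.1187 0.0742] n [0.204  0.5718 0.7946] rms 0.020467760963256372 tilt 37.380713481355166 az 70.3629852474198
lid
441 c [0.4881 0.0973 0.2266] n [-0.2633  0.9091  0.3227] rms 0.0009483842964581497 tilt 71.17300271020164 az 106.15143026319195
floor top
410 c [0.5121 0.033  0.045 ] n [-0.2548  0.9666  0.0268] rms 0.013928332829901415 tilt 88.4614778571875 az 104.76861018020342
```

View pics/tc2.png

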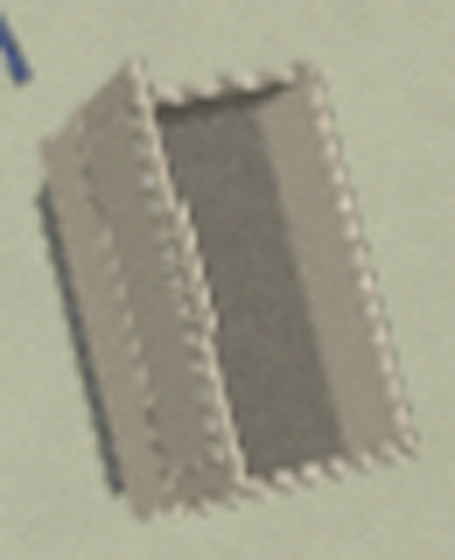

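View pics/sc2.png

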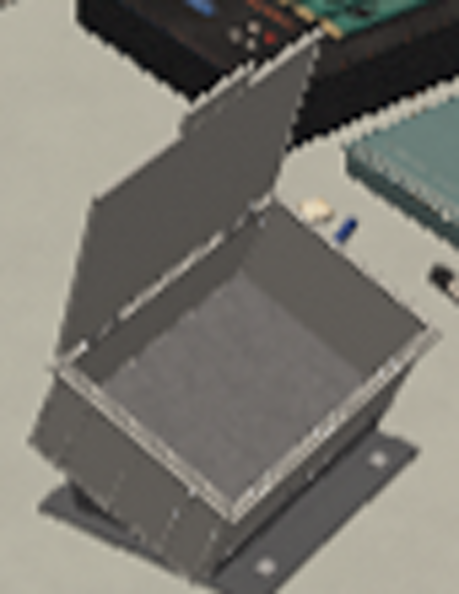

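```bash
cat >> h.py <<'E'
def tri(obs):
    A=np.zeros((3,3));b=np.zeros(3)
    for c,uv in obs:
        C,d=rays(c,uv);d=d[0]/np.linalg.norm(d[0]);M=np.eye(3)-np.outer(d,d);A+=M;b+=M@C
    X=np.linalg.solve(A,b);return X,[np.linalg.norm(proj(c,X)[0]-uv) for c,uv in obs]
def tubaxes(az):
    a=np.radians(az);t=np.radians(25);h=np.array([np.cos(a),np.sin(a),0]);u=np.array([0,0,1.])
    z=-np.sin(t)*h+np.cos(t)*u;x=np.cos(t)*h+np.sin(t)*u;return np.c_[x,np.cross(z,x),z]
E
python3 - <<'E'
from h import *
cS,cT=cam("scene"),cam("top")
s=lambda u,v:np.array([195+(u+.5)/5.4-.5,115+(v+.5)/5.4-.5]); t=lambda u,v:np.array([185+(u+.5)/7-.5,155+(v+.5)/7-.5])
NR=tri([(cS,s(232,517)),(cT,t(413,445))]);FR=tri([(cS,s(438,332)),(cT,t(312,72))])
NL=tri([(cS,s(60,362)),(cT,t(140,515))])
print(NR,FR,NL,np.linalg.norm(NR[0]-FR[0]))
v=NR[0]-FR[0];az=np.degrees(np.arctan2(v[1],v[0]))-90;print("az",az%360)
R=tubaxes(106.15);print(R)
for X,l in((NR[0],[-75,118,92]),(FR[0],[-75,-118,92]),(NL[0],[75,118,92])): print("origin",X-R@np.array(l)/1e3)
E
```

```text
(array([ 0.4184, -0.0407,  0.0955]), [np.float64(0.31628394483776096), np.float64(0.2578137962625192)]) (array([0.6454, 0.0249, 0.0938]), [np.float64(0.43678872778636235), np.float64(0.38508693459038357)]) (array([0.3828, 0.1108, 0.1499]), [np.float64(2.7962198008495585), np.float64(2.433573658332701)]) 0.2363096655624838
az 106.10358236382046
[[-0.2521 -0.9605  0.1176]
 [ 0.8705 -0.2782 -0.4059]
 [ 0.4226  0.      0.9063]]
origin [0.502  0.0948 0.0438]
origin [0.5024 0.0947 0.0421]
origin [0.5042 0.1157 0.0348]
```

Tub origin is about (0.502, 0.095, 0.043) with its x axis at azimuth 106.1°. The near-to-far corner length came out at 236.3 mm, against 236 given. The lid is open about 1.68 rad. Next I'll write a row planner and raise the arm.

```bash
cat >> h.py <<'E'
def rows(pos1,R1,n,claw=0,pos0=None,R0=None):
    o=get_obs()
    p=np.array(o["position"]) if pos0 is None else np.array(pos0);R=Ro.from_quat(o["ee_rot"]) if R0 is None else R0
    w=(R.inv()*R1).as_rotvec();W=w/n;out=[]
    for i in range(n):
        t=p+(np.array(pos1)-p)/(n-i)
        s=R.inv().apply(t-p)*1e3
        out.append([*np.round(W,3),*np.round(s,1),claw]);p=t;R=R*Ro.from_rotvec(W)
    print(str([[float(v) for v in r] for r in out]).replace(" ",""))
    if max(abs(np.array(out)[:,:3]).max()/.15,np.linalg.norm(np.array(out)[:,3:6],axis=1).max()/50)>1: print("TOO FAST")
    return p,R
def down(az,tilt=None):
    a=np.radians(az);x=np.array([np.cos(a),np.sin(a),0]);z=np.array([0,0,-1.]);return Ro.from_matrix(np.c_[x,np.cross(z,x),z])
E
python3 -m creep '[[0,0,0,0,0,-40,0],[0,0,0,0,0,-40,0],[0,0,0,0,0,-40,0],[0,0,0,0,0,-40,0],[0,0,0.1,0,0,0,0]]'
python3 - <<'E'
from h import *
o=get_obs();print(o["position"],o["ee_rot"],o["joint_pos"],finger_overhang if 'finger_overhang' in globals() else None)
p,R=rows([.42,.17,.43],down(95),8)
p,R=rows([.50,-.15,.42],down(32),8,pos0=p,R0=R)
E
```

```text
clock: 0.65
position: [0.2755, 0.562, 0.4224]
ee_rot: [0.275, 0.962, 0.004, 0.0]
ft_force: [-0.3, 1.1, 0.7]
grip_width: 0.998
[0.2755 0.562  0.4224] [0.2746 0.9615 0.0042 0.0004] [-1.1579  0.3059 -0.0419  1.153   0.0128  1.6744 -0.182 ] 0.025
[[0.001,-0.001,0.116,-41.2,-32.1,-1.3,0.0],[0.001,-0.001,0.116,-44.7,-27.1,-1.2,0.0],[0.001,-0.001,0.116,-47.5,-21.7,-1.2,0.0],[0.001,-0.001,0.116,-49.7,-16.1,-1.1,0.0],[0.001,-0.001,0.116,-51.2,-10.2,-1.1,0.0],[0.001,-0.001,0.116,-52.1,-4.3,-1.0,0.0],[0.001,-0.001,0.116,-52.2,1.8,-1.0,0.0],[0.001,-0.001,0.116,-51.6,7.8,-1.0,0.0]]
TOO FAST
[[-0.0,0.0,0.137,-40.7,6.5,1.3,0.0],[-0.0,0.0,0.137,-39.4,12.0,1.2,0.0],[-0.0,0.0,0.137,-37.4,17.3,1.2,0.0],[-0.0,0.0,0.137,-34.7,22.3,1.3,0.0],[-0.0,0.0,0.137,-31.3,26.8,1.3,0.0],[-0.0,0.0,0.137,-27.4,30.8,1.2,0.0],[-0.0,0.0,0.137,-22.9,34.3,1.2,0.0],[-0.0,0.0,0.137,-18.0,37.1,1.3,0.0]]
```

Run:
```python
from h import *
p,R=rows([.39,.25,.43],down(100),8)
```

```text
[[0.001,-0.001,0.105,-32.8,-25.5,-1.2,0.0],[0.001,-0.001,0.105,-35.3,-22.0,-1.2,0.0],[0.001,-0.001,0.105,-37.4,-18.2,-1.1,0.0],[0.001,-0.001,0.105,-39.1,-14.1,-1.1,0.0],[0.001,-0.001,0.105,-40.3,-10.0,-1.1,0.0],[0.001,-0.001,0.105,-41.2,-5.7,-1.0,0.0],[0.001,-0.001,0.105,-41.5,-1.4,-1.0,0.0],[0.001,-0.001,0.105,-41.4,3.0,-1.0,0.0]]
```

```bash
python3 -m creep '[[0,0,0.105,-33,-25.5,-1,0],[0,0,0.105,-35,-22,-1,0],[0,0,0.105,-37.5,-18,-1,0],[0,0,0.105,-39,-14,-1,0],[0,0,0.105,-40,-10,-1,0],[0,0,0.105,-41,-6,-1,0],[0,0,0.105,-41.5,-1.5,-1,0],[0,0,0.105,-41.5,3,-1,0]]'
python3 - <<'E'
from h import *
o=get_obs();print(o["position"],o["joint_pos"],Ro.from_quat(o["ee_rot"]).as_matrix()[:,0],o["joint_velocities"])
p,R=rows([.48,-.13,.42],down(35),8)
p,R=rows([.48,-.13,.42],down(35),9)
E
```

```text
clock: 1.45
position: [0.3897, 0.2479, 0.4243]
ee_rot: [0.644, 0.765, 0.0, -0.0]
ft_force: [0.9, -0.3, -0.1]
grip_width: 0.998
[0.3897 0.2479 0.4243] [-0.8808 -0.0777  0.2007  1.5707  0.0152  1.6469 -0.5089] [-0.1699  0.9855  0.0003] [ 0.3991 -0.2621  0.3771  0.2174  0.076   0.0359 -0.2755]
[[-0.0,-0.0,0.141,-48.5,3.1,0.5,0.0],[-0.0,-0.0,0.141,-47.5,9.9,0.5,0.0],[-0.0,-0.0,0.141,-45.7,16.5,0.5,0.0],[-0.0,-0.0,0.141,-42.9,22.8,0.5,0.0],[-0.0,-0.0,0.141,-39.3,28.6,0.5,0.0],[-0.0,-0.0,0.141,-34.8,33.8,0.5,0.0],[-0.0,-0.0,0.141,-29.7,38.4,0.5,0.0],[-0.0,-0.0,0.141,-24.0,42.2,0.5,0.0]]
[[-0.0,-0.0,0.126,-43.1,2.8,0.5,0.0],[-0.0,-0.0,0.126,-42.4,8.1,0.5,0.0],[-0.0,-0.0,0.126,-41.0,13.4,0.5,0.0],[-0.0,-0.0,0.126,-39.0,18.4,0.5,0.0],[-0.0,-0.0,0.126,-36.4,23.2,0.5,0.0],[-0.0,-0.0,0.126,-33.2,27.5,0.5,0.0],[-0.0,-0.0,0.126,-29.5,31.5,0.5,0.0],[-0.0,-0.0,0.126,-25.3,34.9,0.5,0.0],[-0.0,-0.0,0.126,-20.8,37.8,0.5,0.0]]
```

```bash
python3 -m creep '[[0,0,0.126,-43,3,0,0],[0,0,0.126,-42,8,0,0],[0,0,0.126,-41,13.5,0,0],[0,0,0.126,-39,18.5,0,0],[0,0,0.126,-36.5,23,0,0],[0,0,0.126,-33,27.5,0,0],[0,0,0.126,-29.5,31.5,0,0],[0,0,0.126,-25,35,0,0]]'
python3 -m creep '[[0,0,0.126,-21,38,0,0],[0,0,0,0,0,0,0]]'
python3 - <<'E'
from h import *
o=get_obs();print(o["position"],o["joint_pos"],Ro.from_quat(o["ee_rot"]).as_matrix()[:,0],o["joint_velocities"])
p,d=camera("wrist");cv2.imwrite("pics/w1.png",p);np.savez("pics/w1.npz",p=p,d=d,pos=o["position"],rot=o["ee_rot"])
E
```

```text
clock: 2.25
position: [0.4711, -0.0868, 0.4243]
ee_rot: [0.934, 0.358, 0.0, -0.0]
ft_force: [1.3, 0.8, -1.1]
grip_width: 1.0
clock: 2.45
position: [0.4807, -0.1332, 0.4242]
ee_rot: [0.956, 0.295, -0.0, 0.001]
ft_force: [0.1, -0.1, 0.0]
grip_width: 1.0
[ 0.4807 -0.1332  0.4242] [-0.4688 -0.0146  0.6466  1.5094  0.0106  1.6436 -0.7934] [ 0.826   0.5637 -0.0011] [-0.0436 -0.0247 -0.0921  0.0235 -0.007   0.0152  0.0166]
```

View pics/w1.png

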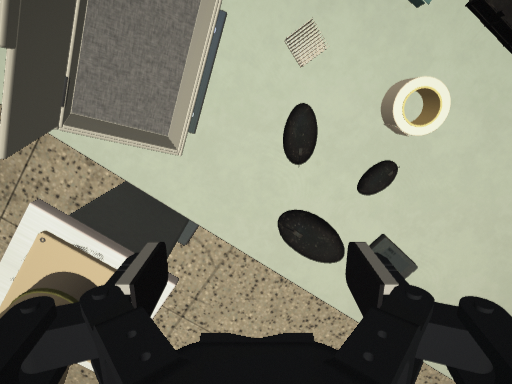

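The wrist view shows the chosen mouse at (300,133), with the bigger one at (311,236), the smaller at (378,177) and the heat sink at (306,42). Next I'll measure it and view a close crop.

```bash
cat >> h.py <<'E'
def mouse(fn,box,z=.012):
    f=np.load(fn);c=cam("wrist",f["pos"],f["rot"]);x0,y0,x1,y1=box
    g=cv2.cvtColor(f["p"],cv2.COLOR_BGR2GRAY)[y0:y1,x0:x1]
    t,m=cv2.threshold(g,0,255,cv2.THRESH_BINARY_INV+cv2.THRESH_OTSU)
    cs,_=cv2.findContours(m,0,1);b=max(cs,key=cv2.contourArea)[:,0,:]+[x0,y0]
    q=(onplane(c,b,z)[:,:2]*1000).astype(np.float32)
    (cx,cy),(a,bb),an=cv2.fitEllipse(q);r=cv2.minAreaRect(q)
    print("thr",t,"ellipse",(cx,cy),(a,bb),"long az",an+90,"rect",r, "zmax",np.percentile(cloud(c,f["d"])[y0:y1,x0:x1,2],99.5))
    return q
E
python3 - <<'E'
from h import *
mouse("pics/w1.npz",(275,95,325,172));mouse("pics/w1.npz",(350,150,405,202));mouse("pics/w1.npz",(270,203,350,268))
f=np.load("pics/w1.npz");cv2.imwrite("pics/w1c.png",cv2.resize(f["p"][90:275,265:420],None,fx=3.2,fy=3.2,interpolation=2))
E
```

```text
thr 113.0 ellipse (536.666015625, -186.67074584960938) (57.38039016723633, 104.19385528564453) long az 210.1085968017578 rect ((537.463134765625, -186.24044799804688), (104.14679718017578, 58.75776672363281), 34.29664993286133) zmax 0.03789403325043233
thr 105.0 ellipse (553.9082641601562, -347.3577880859375) (48.014286041259766, 79.68403625488281) long az 164.7240219116211 rect ((553.325439453125, -347.71649169921875), (49.26170349121094, 79.39995574951172), 83.03437042236328) zmax 0.02968636967127869
thr 109.0 ellipse (394.2765808105469, -319.107666015625) (80.93284606933594, 148.84091186523438) long az 267.9295959472656 rect ((394.45697021484375, -320.2168273925781), (149.5381622314453, 82.20121765136719), 85.40963745117188) zmax 0.41843822548594756
```

View pics/w1c.png

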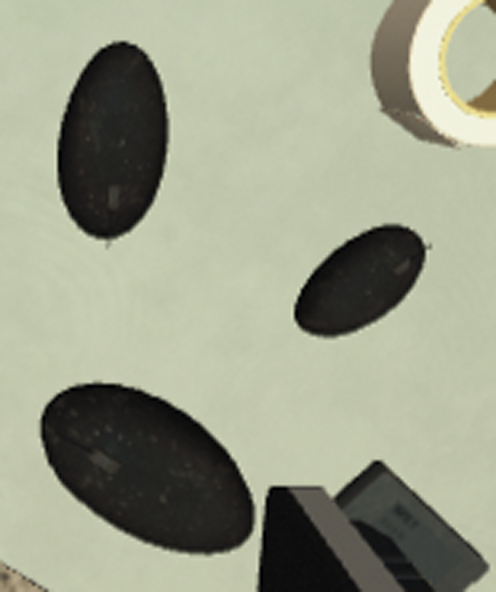

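Run:
```python
from h import *
f=np.load("pics/w1.npz");c=cam("wrist",f["pos"],f["rot"])
R=tubaxes(106.12);O=np.array([.5022,.0948,.043])
for l in([-75,118,92],[75,118,92],[-71,114,7],[71,114,7],[-71,-114,92]): print(l,proj(c,O+R@np.array(l)/1e3))
p,R=rows([.537,-.187,.13],down(30),8)
```

```text
[-75, 118, 92] [[180.9448 151.199 ]]
[75, 118, 92] [[ 62.2841 125.1406]]
[-71, 114, 7] [[169.3871 134.8813]]
[71, 114, 7] [[ 73.2089 111.6294]]
[-71, -114, 92] [[222.6487 -22.4263]]
[[0.0,0.0,0.01,1.7,9.8,36.8,0.0],[0.0,0.0,0.01,1.8,9.8,36.8,0.0],[0.0,0.0,0.01,1.9,9.8,36.8,0.0],[0.0,0.0,0.01,2.0,9.8,36.8,0.0],[0.0,0.0,0.01,2.1,9.8,36.8,0.0],[0.0,0.0,0.01,2.2,9.7,36.8,0.0],[0.0,0.0,0.01,2.3,9.7,36.8,0.0],[0.0,0.0,0.01,2.4,9.7,36.8,0.0]]
```

```bash
python3 -m creep '[[0,0,0.01,2,10,37,0],[0,0,0.01,2,10,37,0],[0,0,0.01,2,10,37,0],[0,0,0.01,2,10,37,0],[0,0,0.01,2,10,37,0],[0,0,0.01,2,9.5,37,0],[0,0,0.01,2,9.5,37,0],[0,0,0.01,2,9.5,36,0]]'
python3 -m creep '[[0,0,0,0,0,0,0]]'
python3 - <<'E'
from h import *
o=get_obs();print(o["position"],o["joint_pos"],Ro.from_quat(o["ee_rot"]).as_matrix(),o["ft_force"])
p,d=camera("wrist");cv2.imwrite("pics/w2.png",p);np.savez("pics/w2.npz",p=p,d=d,pos=o["position"],rot=o["ee_rot"])
E
```

```text
clock: 3.3
position: [0.5377, -0.1829, 0.1275]
ee_rot: [0.965, 0.264, -0.0, -0.001]
ft_force: [1.0, 1.0, 0.5]
grip_width: 1.0
clock: 3.4
position: [0.5352, -0.1828, 0.1247]
ee_rot: [0.965, 0.263, -0.004, -0.002]
ft_force: [-0.3, 0.1, -0.0]
grip_width: 1.003
[ 0.5352 -0.1828  0.1247] [-0.305   0.3706  0.6679  1.7985 -0.2567  1.0693 -0.5814] [[ 0.8612  0.5082 -0.008 ]
 [ 0.5082 -0.8612  0.0009]
 [-0.0064 -0.0049 -1.    ]] [-0.342   0.0504 -0.0382]
```

View pics/w2.png

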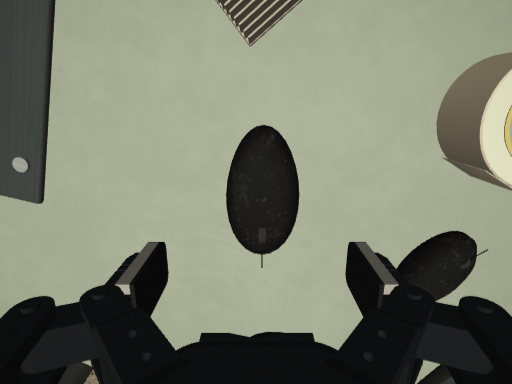

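Run:
```python
from h import *
q=mouse("pics/w2.npz",(210,110,315,258))
f=np.load("pics/w2.npz");R=Ro.from_quat(f["rot"])
w=np.c_[q/1000,np.full(len(q),.012)]-f["pos"];l=R.inv().apply(w)*1e3
print("tool frame x",l[:,0].min(),l[:,0].max(),"y",l[:,1].min(),l[:,1].max())
```

```text
thr 98.0 ellipse (536.0899047851562, -186.60165405273438) (57.31956100463867, 106.68923950195312) long az 209.85107421875 rect ((535.747314453125, -186.27236938476562), (109.95226287841797, 57.927711486816406), 32.78398895263672) zmax 0.03711594388638041
tool frame x -55.57360319305414 54.41128280215261 y -24.889655998653634 33.14622279009589
```

```bash
python3 - <<'E'
from h import *
f=np.load("pics/w2.npz");c=cam("wrist",f["pos"],f["rot"]);P=cloud(c,f["d"]);R=Ro.from_quat(f["rot"])
for sl in(np.s_[238:300,118:168],np.s_[238:300,346:396]):
    X=P[sl].reshape(-1,3);X=R.inv().apply(X-f["pos"])*1e3;X=X[(X[:,2]<60)&(X[:,2]>-60)]
    print(len(X),"z pct",np.percentile(X[:,2],[1,50,90,99,100]),"tip",X[X[:,2]>np.percentile(X[:,2],97)].mean(0),"y",X[:,1].min(),X[:,1].max())
E
python3 - <<'E'
import workcell;print([n for n in dir(workcell) if not n.startswith("_")])
E
```

```text
2365 z pct [-35.3117 -10.9251   3.9098   9.4483  12.5131] tip [ -0.5711 -43.2231   9.0726] y -56.94639368858181 -41.49915243115095
2369 z pct [-35.4125 -10.918    3.7968   9.4148  10.8875] tip [-0.3296 42.2945  8.9776] y 40.461292880229266 55.81779341431641
['MotionError', 'camera', 'camera_model', 'finger_overhang', 'get_obs', 'hand_in']
```

Run:
```python
from h import *
rows([.536,-.1865,.024],down(29.9),6)
```

```text
[[-0.0,0.001,0.002,-0.3,0.5,17.3,0.0],[-0.0,0.001,0.002,-0.3,0.5,17.3,0.0],[-0.0,0.001,0.002,-0.3,0.5,17.3,0.0],[-0.0,0.001,0.002,-0.3,0.5,17.3,0.0],[-0.0,0.001,0.002,-0.3,0.5,17.3,0.0],[-0.0,0.001,0.002,-0.3,0.5,17.3,0.0]]
```

```bash
python3 -m creep '[[0,0,0,0,1,20,0],[0,0,0,0,1,20,0],[0,0,0,0,1,20,0],[0,0,0,0,0,20,0],[0,0,0,0,0,10,0],[0,0,0,0,0,0,0]]'
python3 - <<'E'
from h import *
o=get_obs();print(o["position"],Ro.from_quat(o["ee_rot"]).as_matrix(),o["ft_force"])
rows([.536,-.1865,.0235],down(29.9),2)
E
```

```text
clock: 4.05
position: [0.5392, -0.186, 0.0398]
ee_rot: [0.965, 0.263, 0.0, -0.0]
ft_force: [-1.1, 0.2, 0.2]
grip_width: 1.0
[ 0.5392 -0.186   0.0398] [[ 0.8613  0.5082 -0.    ]
 [ 0.5082 -0.8613  0.0007]
 [ 0.0003 -0.0006 -1.    ]] [-1.0524  0.1778  0.1603]
[[-0.0,-0.0,0.006,-1.5,-0.6,8.1,0.0],[-0.0,-0.0,0.006,-1.5,-0.6,8.1,0.0]]
```

```bash
python3 -m creep '[[0,0,0.006,-1,-0.5,8,0],[0,0,0.006,-1,-0.5,8,0],[0,0,0,0,0,0,60],[0,0,0,0,0,0,60],[0,0,0,0,0,0,60]]' 30
python3 - <<'E'
from h import *
o=get_obs();print(o["position"],o["ft_force"],o["grip_width"])
p,d=camera("wrist");cv2.imwrite("pics/w3.png",p)
E
```

```text
clock: 4.55
position: [0.537, -0.187, 0.0236]
ee_rot: [0.966, 0.257, 0.0, 0.0]
ft_force: [0.1, -0.5, -1.2]
grip_width: 0.765
[ 0.537  -0.187   0.0236] [ 0.0768 -0.5038 -1.1758] 0.7645919064241962
```

View pics/w3.png

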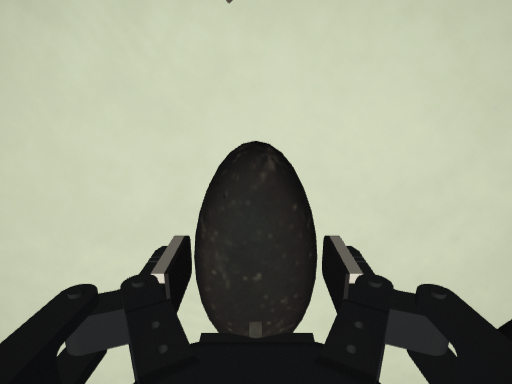

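The mouse sits centred between the pads: its sides are at columns 195 and 317 and the pads at 190 and 323. Closing now.

```bash
python3 -m creep '[[0,0,0,0,0,0,255],[0,0,0,0,0,0,255],[0,0,0,0,0,0,255],[0,0,0,0,0,0,255]]' 30
python3 -m creep '[[0,0,0,0,0,-5,255],[0,0,0,0,0,-15,255],[0,0,0,0,0,-20,255],[0,0,0,0,0,-20,255],[0,0,0,0,0,0,255]]'
python3 - <<'E'
from h import *
o=get_obs();print(o["position"],o["ft_force"],o["torque"],o["grip_width"],o["joint_pos"])
p,d=camera("wrist");cv2.imwrite("pics/w4.png",p);np.savez("pics/w4.npz",p=p,d=d,pos=o["position"],rot=o["ee_rot"])
E
```

```text
clock: 5.0
position: [0.5371, -0.1872, 0.0239]
ee_rot: [0.966, 0.257, 0.0, 0.0]
ft_force: [-1.0, 1.3, 5.4]
grip_width: 0.655
clock: 5.5
position: [0.5384, -0.1876, 0.0868]
ee_rot: [0.966, 0.257, 0.002, 0.001]
ft_force: [0.4, 0.1, -1.1]
grip_width: 0.652
[ 0.5384 -0.1876  0.0868] [ 0.4439  0.0752 -1.0758] [-0.0057 -0.0339  0.0187] 0.6523200288023548 [-0.2794  0.4248  0.6514  1.8255 -0.3053  0.9877 -0.553 ]
```

View pics/w4.png

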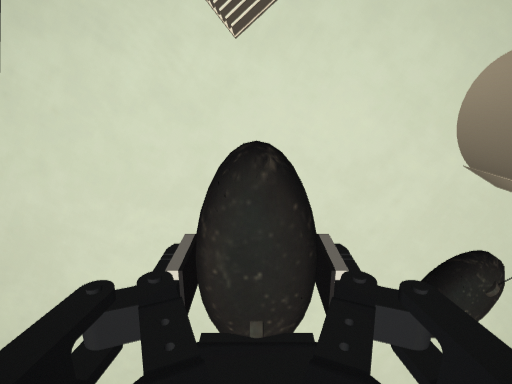

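The mouse is held at an opening of 0.652 (about 55 mm), with its underside 23.8 mm ahead of the TCP. I'll carry it to a point above the tub mouth, aligned with the tub.

```bash
cat >> h.py <<'E'
TO=np.array([.5022,.0948,.043]);TR=tubaxes(106.12)
PLACE=Ro.from_matrix(np.c_[-TR[:,1],-TR[:,0],-TR[:,2]])
tub=lambda x,y,z:TO+TR@np.array([x,y,z])/1e3
def tubpos(p):return TR.T@(np.array(p)-TO)*1e3
E
python3 - <<'E'
from h import *
print(tub(-5,0,190))
p,R=rows([.537,-.187,.207],down(29.9),3,255)
rows(tub(-5,0,190),PLACE,8,255,pos0=p,R0=R)
E
```

```text
[0.5258 0.0133 0.2131]
[[0.001,-0.001,-0.001,-0.1,-0.1,-40.6,255.0],[0.001,-0.001,-0.001,-0.1,-0.1,-40.6,255.0],[0.001,-0.001,-0.001,-0.1,-0.1,-40.6,255.0]]
[[0.054,0.007,0.03,11.3,-22.4,-0.8,255.0],[0.054,0.007,0.03,10.6,-22.7,0.5,255.0],[0.054,0.007,0.03,9.9,-23.0,1.8,255.0],[0.054,0.007,0.03,9.2,-23.1,3.2,255.0],[0.054,0.007,0.03,8.5,-23.2,4.5,255.0],[0.054,0.007,0.03,7.8,-23.1,5.8,255.0],[0.054,0.007,0.03,7.1,-23.0,7.1,255.0],[0.054,0.007,0.03,6.3,-22.8,8.4,255.0]]
```

```bash
python3 -m creep '[[0,0,0,0,0,-40,255],[0,0,0,0,0,-40,255],[0,0,0,0,0,-40,255]]'
python3 -m creep '[[0.054,0.007,0.03,11.5,-22.5,-1,255],[0.054,0.007,0.03,10.5,-22.5,0.5,255],[0.054,0.007,0.03,10,-23,2,255],[0.054,0.007,0.03,9,-23,3,255],[0.054,0.007,0.03,8.5,-23,4.5,255],[0.054,0.007,0.03,8,-23,6,255],[0.054,0.007,0.03,7,-23,7,255],[0.054,0.007,0.03,6.5,-23,8.5,255]]'
python3 -m creep '[[0,0,0,0,0,0,255],[0,0,0,0,0,0,255]]'
python3 - <<'E'
from h import *
o=get_obs();print(o["position"],tubpos(o["position"]),o["joint_pos"],o["ft_force"],o["grip_width"])
print("rot err",(Ro.from_quat(o["ee_rot"]).inv()*PLACE).as_rotvec())
p,d=camera("wrist");cv2.imwrite("pics/w5.png",p);np.savez("pics/w5.npz",p=p,d=d,pos=o["position"],rot=o["ee_rot"])
p,d=camera("scene");cv2.imwrite("pics/s5.png",p)
E
```

```text
clock: 5.85
position: [0.5361, -0.1868, 0.2041]
ee_rot: [0.966, 0.257, -0.001, -0.0]
ft_force: [1.1, 0.9, -1.1]
grip_width: 0.652
clock: 6.65
position: [0.5263, 0.0143, 0.2088]
ee_rot: [0.967, 0.134, -0.029, -0.215]
ft_force: [0.4, 0.3, -1.0]
grip_width: 0.655
clock: 6.85
position: [0.5264, 0.0129, 0.2087]
ee_rot: [0.967, 0.135, -0.029, -0.213]
ft_force: [1.1, -0.1, -0.6]
grip_width: 0.652
[0.5264 0.0129 0.2087] [ -7.368   -0.53   186.2674] [-0.3907  0.3077  0.6171  1.7273 -0.5624  1.4164 -0.9106] [ 1.1029 -0.1352 -0.5944] 0.6519077086012965
rot err [ 0.0027 -0.0041 -0.004 ]
```

View pics/w5.png

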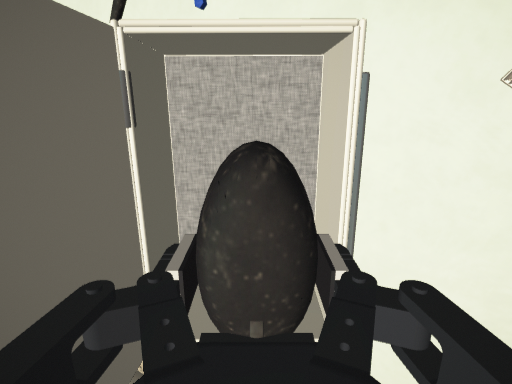

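View pics/s5.png

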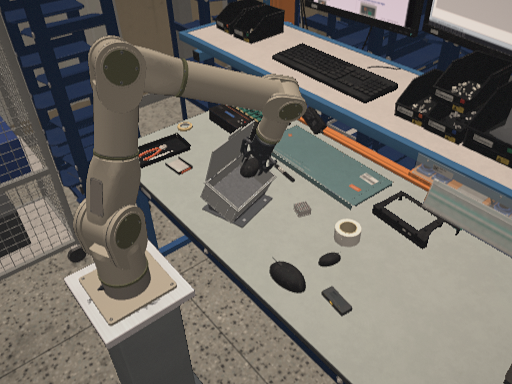

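The tub floor's far corners are at (165,56) and (323,56), and the outer rim's far corners at (115,20) and (366,20). I'll check those against the estimated pose.

Run:
```python
from h import *
f=np.load("pics/w5.npz");c=cam("wrist",f["pos"],f["rot"])
for l in([71,-114,7],[-71,-114,7],[75,-118,92],[-75,-118,92]): print(l,proj(c,tub(*l)))
P=cloud(c,f["d"]);X=P[65:130,185:310].reshape(-1,3);X=X[abs((X-TO)@TR[:,2]-.007)<.02]
T=(X-TO)@TR*1e3;print("floor tub z median",np.median(T[:,2]),T[:,2].std(),len(X))
A=np.c_[T[:,:2],np.ones(len(T))];print("slopes",np.linalg.lstsq(A,T[:,2],rcond=None)[0])
rows(tub(-5,0,60),PLACE,5,255)
```

```text
[71, -114, 7] [[169.1593  54.2094]]
[-71, -114, 7] [[326.1912  53.5601]]
[75, -118, 92] [[125.571   26.1623]]
[-75, -118, 92] [[363.1597  25.2418]]
floor tub z median 14.03384560829303 0.7326823131329351 8095
slopes [-0.0015  0.0003 14.0623]
[[0.001,-0.001,-0.001,-0.3,-0.6,25.4,255.0],[0.001,-0.001,-0.001,-0.2,-0.6,25.4,255.0],[0.001,-0.001,-0.001,-0.2,-0.6,25.4,255.0],[0.001,-0.001,-0.001,-0.2,-0.6,25.4,255.0],[0.001,-0.001,-0.001,-0.2,-0.6,25.4,255.0]]
```

Run:
```python
from h import *
for fn,sl in(("w2",np.s_[20:110,100:200]),("w2",np.s_[120:200,330:420]),("w1",np.s_[60:90,340:380]),("w4",np.s_[20:120,300:420]),("w5",np.s_[100:200,400:480])):
    f=np.load(f"pics/{fn}.npz");c=cam("wrist",f["pos"],f["rot"]);P=cloud(c,f["d"])[sl];print(fn,np.median(P[...,2]),P[...,2].std(), np.median(f["d"][sl]))
f=np.load("pics/w5.npz");c=cam("wrist",f["pos"],f["rot"]);P=cloud(c,f["d"])
# rim samples: right rim band
for (u,v) in((358,60),(357,90),(354,140),(350,190),(240,22),(300,22),(180,22),(240,25)):
    print((u,v),tubpos(P[v,u]))
for n in("top","scene"):
    f=np.load(f"pics/{n}0.npz");P=cloud(cam(n),f["d"]);
    T=(P.reshape(-1,3)-TO)@TR*1e3
    m=(abs(T[:,0]+20)<45)&(abs(T[:,1])<100)&(abs(T[:,2]-10)<25);print(n,"floor z",m.sum(),np.percentile(T[m,2],[5,25,50,75,95]))
    m=(abs(T[:,0]+73)<2.5)&(abs(T[:,1])<110)&(abs(T[:,2]-92)<15);print(n,"rim z",m.sum(),np.percentile(T[m,2],[5,25,50,75,95]))
```

```text
w2 0.0007791888357848997 0.012495285143339396 0.22461268
w2 0.0010676150095063341 0.015051997262885143 0.24419996
w1 0.0011626873421826112 0.041239917602071775 0.507293
w4 0.0009850456834978177 0.015254321095085677 0.1909846
w5 0.0012065012995279845 0.021131920225277056 0.27198243
(358, 60) [-72.0734 -97.088   96.6349]
(357, 90) [-73.5094 -79.0182  95.1138]
(354, 140) [-73.6292 -46.6139  97.1952]
(350, 190) [-73.9274 -11.0912  96.7225]
(240, 22) [   2.6878 -119.5185   94.5211]
(300, 22) [ -34.4362 -119.0152   96.137 ]
(180, 22) [  39.4966 -119.1435   96.68  ]
(240, 25) [   2.7002 -117.7378   94.9839]
top floor z 605 [ 7.0044 10.5045 12.6865 15.0802 18.388 ]
top rim z 62 [ 79.6137  89.7814  94.8425  97.7147 100.516 ]
scene floor z 645 [ 5.7808  9.2735 11.3755 13.546  16.743 ]
scene rim z 72 [ 88.7821  93.4168  95.6533  97.2203 101.5857]
```

Depth puts the floor and rim about 4.5 mm higher along tub z than my estimate, and about 3 mm further along x. I'll update the origin, then descend in stages while watching the force.

```bash
echo 'TO=TO+TR@np.array([3,0,4.5])/1e3' >> h.py
python3 - <<'E'
from h import *
o=get_obs();print(tubpos(o["position"]))
rows(tub(-5,0,45),PLACE,7,255)
E
```

```text
[-10.7553  -0.6151 182.4354]
[[0.0,-0.001,-0.001,-0.2,-0.9,19.6,255.0],[0.0,-0.001,-0.001,-0.2,-0.9,19.6,255.0],[0.0,-0.001,-0.001,-0.2,-0.9,19.6,255.0],[0.0,-0.001,-0.001,-0.1,-0.9,19.6,255.0],[0.0,-0.001,-0.001,-0.1,-0.8,19.6,255.0],[0.0,-0.001,-0.001,-0.1,-0.8,19.6,255.0],[0.0,-0.001,-0.001,-0.1,-0.8,19.6,255.0]]
```

```bash
python3 -m creep '[[0,-0.001,-0.001,0,-1,20,255],[0,-0.001,-0.001,0,-1,20,255],[0,-0.001,-0.001,0,-1,20,255],[0,-0.001,-0.001,0,-1,20,255],[0,0,0,0,-1,20,255],[0,0,0,0,-1,20,255],[0,0,0,0,0,14,255],[0,0,0,0,0,0,255]]'
python3 - <<'E'
from h import *
o=get_obs();print(tubpos(o["position"]),o["ft_force"],TR.T@o["ft_force"],o["grip_width"]);print("rot err",(Ro.from_quat(o["ee_rot"]).inv()*PLACE).as_rotvec(),o["joint_pos"])
E
```

```text
clock: 7.75
position: [0.5089, 0.0731, 0.0889]
ee_rot: [0.967, 0.137, -0.031, -0.213]
ft_force: [-0.2, 0.0, 0.1]
grip_width: 0.656
[-4.152  -0.3931 46.7111] [-0.1932  0.0273  0.1253] [0.1253 0.178  0.0798] 0.6558097473484022
rot err [ 0.0016  0.0013 -0.0004] [-0.4381  0.4042  0.5417  1.8891 -0.6682  1.1726 -0.8535]
```

```bash
python3 -m creep '[[0,0,0,0,0,5,255],[0,0,0,0,0,4,255],[0,0,0,0,0,2,255],[0,0,0,0,0,0,255]]'
python3 - <<'E'
from h import *
o=get_obs();print(tubpos(o["position"]),TR.T@o["ft_force"])
p,d=camera("wrist");cv2.imwrite("pics/w6.png",p)
E
python3 -m creep '[[0,0,0,0,0,1.5,255],[0,0,0,0,0,0,255]]'; python3 -c "
from h import *
o=get_obs();print(tubpos(o['position']),TR.T@o['ft_force'])"
```

```text
clock: 8.15
position: [0.5087, 0.0772, 0.0804]
ee_rot: [0.967, 0.137, -0.03, -0.214]
ft_force: [-0.2, -0.8, -0.3]
grip_width: 0.657
[-4.1878 -1.3565 37.2855] [-0.7928  0.3828  0.0334]
clock: 8.4
position: [0.5085, 0.0779, 0.0789]
ee_rot: [0.967, 0.137, -0.03, -0.214]
ft_force: [0.5, -0.2, -0.2]
grip_width: 0.656
[-4.1132 -1.3356 35.6758] [-0.3728 -0.3976 -0.0209]
```

View pics/w6.png

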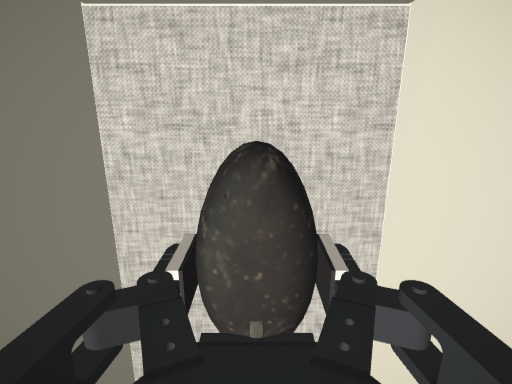

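```bash
for i in 1 ; do :; done
python3 -m creep '[[0,0,0,0,0,1.5,255],[0,0,0,0,0,0,255]]'; python3 -c "
from h import *
o=get_obs();print(tubpos(o['position']),TR.T@o['ft_force'])"
python3 -m creep '[[0,0,0,0,0,1,255],[0,0,0,0,0,0,255]]'; python3 -c "
from h import *
o=get_obs();print(tubpos(o['position']),TR.T@o['ft_force'])"
```

```text
clock: 8.6
position: [0.5082, 0.0785, 0.0774]
ee_rot: [0.967, 0.137, -0.03, -0.214]
ft_force: [-1.2, 0.2, -1.1]
grip_width: 0.654
[-4.0988 -1.2176 34.0076] [ 0.0448  1.1006 -1.2118]
clock: 8.8
position: [0.5081, 0.0789, 0.0766]
ee_rot: [0.967, 0.137, -0.03, -0.214]
ft_force: [-0.4, 1.2, -1.3]
grip_width: 0.647
[-4.1151 -1.2754 33.0795] [ 0.5552  0.0344 -1.7368]
```

```bash
python3 -m creep '[[0,0,0,0,0,1,255],[0,0,0,0,0,0,255]]'; python3 -c "
from h import *
o=get_obs();print(tubpos(o['position']),TR.T@o['ft_force'])"
python3 -m creep '[[0,0,0,0,0,1,255],[0,0,0,0,0,0,255]]'; python3 -c "
from h import *
o=get_obs();print(tubpos(o['position']),TR.T@o['ft_force'])"
```

```text
clock: 9.0
position: [0.5082, 0.0791, 0.0761]
ee_rot: [0.967, 0.137, -0.029, -0.214]
ft_force: [-1.1, -2.3, 4.9]
grip_width: 0.659
[-4.1815 -1.3798 32.5841] [0.3726 1.6998 5.2227]
clock: 9.2
position: [0.5082, 0.0791, 0.076]
ee_rot: [0.967, 0.136, -0.029, -0.214]
ft_force: [-4.4, -5.1, 12.9]
grip_width: 0.656
[-4.2146 -1.3803 32.4488] [ 2.1361  5.6576 13.1997]
```

Contact at tub z of about 32.5, with 13 N along the normal. I'll ease off slightly and open gradually.

```bash
python3 -m creep '[[0,0,0,0,0,-1,255],[0,0,0,0,0,0,80],[0,0,0,0,0,0,75],[0,0,0,0,0,0,70],[0,0,0,0,0,0,65],[0,0,0,0,0,0,60],[0,0,0,0,0,0,60]]'; python3 -c "
from h import *
o=get_obs();print(tubpos(o['position']),TR.T@o['ft_force'],o['grip_width'])
p,d=camera('wrist');cv2.imwrite('pics/w7.png',p)"
```

```text
clock: 9.9
position: [0.5079, 0.0796, 0.0757]
ee_rot: [0.967, 0.137, -0.03, -0.214]
ft_force: [-1.0, 1.6, 0.2]
grip_width: 0.762
[-3.8332 -1.2657 31.9858] [ 1.756   0.5518 -0.5943] 0.7619017218786973
```

View pics/w7.png

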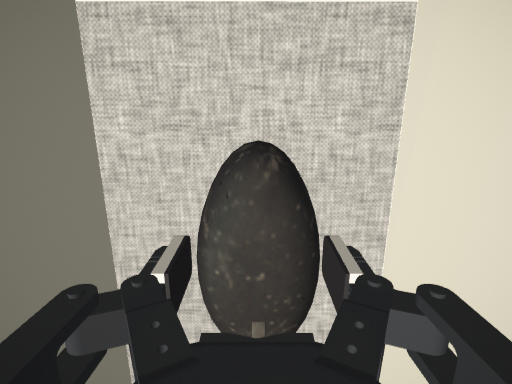

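Released: the mouse spans columns 197–320 and hasn't slid. I'll open a bit more and retreat straight out along the tub axis.

```bash
python3 -m creep '[[0,0,0,0,0,0,40],[0,0,0,0,0,0,40],[0,0,0,0,0,-10,40],[0,0,0,0,0,-20,40],[0,0,0,0,0,-35,40],[0,0,0,0,0,-45,40],[0,0,0,0,0,-45,40],[0,0,0,0,0,0,40]]'; python3 -c "
from h import *
o=get_obs();print(tubpos(o['position']),TR.T@o['ft_force'],o['grip_width'])
p,d=camera('wrist');cv2.imwrite('pics/w8.png',p);np.savez('pics/w8.npz',p=p,d=d,pos=o['position'],rot=o['ee_rot'])"
```

```text
clock: 10.75
position: [0.5288, 0.0129, 0.2216]
ee_rot: [0.967, 0.135, -0.025, -0.212]
ft_force: [-0.1, -0.5, -0.0]
grip_width: 0.846
[ -5.4899  -2.7821 193.688 ] [-0.4409  0.2269  0.1717] 0.8457996641736792
```

View pics/w8.png

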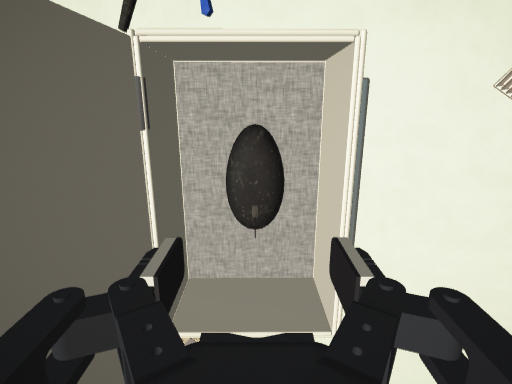

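The mouse lies flat near the middle of the padded floor at (255,177), and the lid is still open. Next I'll measure the lid angle from this view and plan the closing sweep.

```bash
cat >> h.py <<'E'
def tip(th,r,gap=0,y=0):
    n=np.array([np.sin(th),np.cos(th)]);e=np.array([-np.cos(th),np.sin(th)])
    q=np.array([75,92.5])+r*e+(6+gap+14.5*abs(np.sin(th-np.radians(25))))*n
    return tub(q[0],y,q[1])+np.array([0,0,.025])   # TCP with tool straight down
E
python3 - <<'E'
from h import *
f=np.load("pics/w8.npz");c=cam("wrist",f["pos"],f["rot"]);P=cloud(c,f["d"])
m=np.zeros((384,512),bool);m[40:230,15:95]=1
X=P[m];X=X[np.isfinite(X).all(1)];T=(X-TO)@TR*1e3;T=T[(abs(T[:,1])<130)&(T[:,2]>80)];print(len(T),T.min(0),T.max(0))
a=np.linalg.lstsq(np.c_[T[:,1:],np.ones(len(T))],T[:,0],rcond=None)[0];print(a,"theta",np.pi/2+np.arctan(a[1]),"x at hinge z",a[1]*92.5+a[2])
for th in(2.0,1.68,1.3,1.0,.6,.3,0):print(th,tip(th,125))
o=get_obs();print(o["position"],o["joint_pos"])
# mouse pose in tub
q=mouse("pics/w8.npz",(215,115,295,229))
p,R=rows([.50,.03,.42],down(16.12),6,255)
rows([.47,.24,.42],down(16.12),6,255,pos0=p,R0=R)
E
```

```text
15200 [  -4.0358 -105.5945  134.6317] [ 89.6744  -7.6489 312.8686]
[  0.0478  -0.0825 101.921 ] theta 1.4884822290050497 x at hinge z 94.2897460848421
2.0 [0.4885 0.1422 0.314 ]
1.68 [0.4999 0.1027 0.3136]
1.3 [0.5129 0.0577 0.295 ]
1.0 [0.5213 0.0289 0.2673]
0.6 [0.5278 0.0062 0.2175]
0.3 [0.5286 0.0033 0.1798]
0 [0.5268 0.0096 0.147 ]
[0.5275 0.0147 0.2188] [-0.3972  0.2969  0.6196  1.7163 -0.5569  1.4291 -0.9218]
thr 98.0 ellipse (485.37237548828125, 105.43199920654297) (75.32381439208984, 127.56328582763672) long az 192.64825439453125 rect ((486.8901062011719, 105.3717041015625), (128.6203155517578, 75.91886138916016), 14.248945236206055) zmax 0.09252187521248487
[[-0.072,-0.001,-0.0,-3.5,-17.4,-28.9,255.0],[-0.072,-0.001,-0.0,-3.5,-15.3,-30.1,255.0],[-0.072,-0.001,-0.0,-3.6,-13.1,-31.1,255.0],[-0.072,-0.001,-0.0,-3.6,-10.8,-32.0,255.0],[-0.072,-0.001,-0.0,-3.6,-8.5,-32.7,255.0],[-0.072,-0.001,-0.0,-3.7,-6.1,-33.2,255.0]]
[[-0.0,-0.0,0.0,4.9,-35.0,0.0,255.0],[-0.0,-0.0,0.0,4.9,-35.0,0.0,255.0],[-0.0,-0.0,0.0,4.9,-35.0,0.0,255.0],[-0.0,-0.0,0.0,4.9,-35.0,0.0,255.0],[-0.0,-0.0,0.0,4.9,-35.0,0.0,255.0],[-0.0,-0.0,0.0,4.9,-35.0,0.0,255.0]]
```

Run:
```python
from h import *
f=np.load("pics/w8.npz");c=cam("wrist",f["pos"],f["rot"]);P=cloud(c,f["d"])
X=P[30:230,5:100].reshape(-1,3);T=(X-TO)@TR*1e3;T=T[(T[:,0]>50)&(T[:,2]>95)&(T[:,2]<240)]
for _ in range(5):
    A=np.c_[T[:,1:],np.ones(len(T))];a=np.linalg.lstsq(A,T[:,0],rcond=None)[0];r=T[:,0]-A@a;T=T[abs(r)<max(2*np.median(abs(r)),1)]
print(len(T),a,"theta",np.pi/2+np.arctan(a[1]),"x at hinge z",a[1]*92.5+a[2],r.std(),T.min(0),T.max(0))
p,R=rows([.51,-.02,.44],down(16.12),8,255)
rows([.47,.23,.44],down(16.12),6,255,pos0=p,R0=R)
```

```text
18129 [ 0.0007  0.1149 65.0743] theta 1.6851546010588034 x at hinge z 75.6988132286525 0.43490381380962007 [  79.5924 -111.8005  130.2288] [ 89.4462  -6.194  207.7606]
[[-0.054,-0.001,-0.0,-3.1,-8.4,-26.6,255.0],[-0.054,-0.001,-0.0,-3.2,-6.9,-27.0,255.0],[-0.054,-0.001,-0.0,-3.2,-5.4,-27.4,255.0],[-0.054,-0.001,-0.0,-3.2,-4.0,-27.6,255.0],[-0.054,-0.001,-0.0,-3.2,-2.5,-27.8,255.0],[-0.054,-0.001,-0.0,-3.2,-1.0,-27.9,255.0],[-0.054,-0.001,-0.0,-3.3,0.6,-27.9,255.0],[-0.054,-0.001,-0.0,-3.3,2.1,-27.8,255.0]]
[[-0.0,-0.0,0.0,5.2,-41.9,0.0,255.0],[-0.0,-0.0,0.0,5.2,-41.9,0.0,255.0],[-0.0,-0.0,0.0,5.2,-41.9,0.0,255.0],[-0.0,-0.0,0.0,5.2,-41.9,0.0,255.0],[-0.0,-0.0,0.0,5.2,-41.9,0.0,255.0],[-0.0,-0.0,0.0,5.2,-41.9,0.0,255.0]]
```

```bash
python3 -m creep '[[-0.054,0,0,-3,-8.5,-26.5,255],[-0.054,0,0,-3,-7,-27,255],[-0.054,0,0,-3,-5.5,-27.5,255],[-0.054,0,0,-3,-4,-27.5,255],[-0.054,0,0,-3,-2.5,-28,255],[-0.054,0,0,-3,-1,-28,255],[-0.054,0,0,-3,0.5,-28,255],[-0.054,0,0,-3,2,-28,255]]'
python3 -m creep '[[0,0,0,5,-42,0,255],[0,0,0,5,-42,0,255],[0,0,0,5,-42,0,255],[0,0,0,5,-42,0,255],[0,0,0,5,-42,0,255],[0,0,0,5,-42,0,255],[0,0,0,0,0,0,255]]'
python3 - <<'E'
from h import *
o=get_obs();print(o["position"],o["joint_pos"],o["ft_force"],o["grip_width"])
print(tip(1.685,125,25))
p,R=rows(tip(1.685,125,25),down(16.12),5,255)
E
```

```text
clock: 11.6
position: [0.5104, -0.0173, 0.4384]
ee_rot: [0.99, 0.14, 0.0, -0.0]
ft_force: [0.5, -0.7, 0.8]
grip_width: 0.001
clock: 12.3
position: [0.467, 0.2397, 0.4365]
ee_rot: [0.989, 0.145, -0.001, -0.001]
ft_force: [-0.7, 0.8, -0.5]
grip_width: 0.002
[0.467  0.2397 0.4365] [-0.8806  0.0701  0.3474  1.4059 -0.0275  1.6714 -1.8166] [-0.7335  0.7716 -0.457 ] 0.0021709137310901823
[0.4932 0.1261 0.3216]
[[-0.001,0.001,0.002,-1.5,23.3,22.9,255.0],[-0.001,0.001,0.002,-1.4,23.3,22.9,255.0],[-0.001,0.001,0.002,-1.4,23.3,22.9,255.0],[-0.001,0.001,0.002,-1.4,23.3,23.0,255.0],[-0.001,0.001,0.002,-1.3,23.3,23.0,255.0]]
```

```bash
python3 -m creep '[[0,0,0,-1,10,29,255],[0,0,0,-1,15,29,255],[0,0,0,-1,20,29,255],[0,0,0,-1,25,28,255],[0,0,0,-2,25,0,255],[0,0,0,-1,20,0,255],[0,0,0,0,0,0,255]]'
python3 - <<'E'
from h import *
o=get_obs();print(o["position"],tubpos(o["position"]-np.array([0,0,.025])),o["joint_pos"],o["ft_force"])
p,R=rows(tip(1.685,125,0),down(16.12),3,255)
for th in(1.45,1.2,.95):p,R=rows(tip(th,125,0),down(16.12),4,255,pos0=p,R0=R)
p_,d=camera("scene");cv2.imwrite("pics/s9.png",p_)
E
```

```text
clock: 13.0
position: [0.495, 0.1175, 0.3227]
ee_rot: [0.99, 0.138, -0.0, -0.001]
ft_force: [0.7, 0.2, -0.0]
grip_width: -0.001
[0.495  0.1175 0.3227] [126.2167   0.5834 216.2941] [-0.7558  0.0307  0.4486  1.6783 -0.0153  1.4357 -1.5996] [ 0.6667  0.2143 -0.0309]
[[-0.001,0.0,-0.002,0.2,5.0,3.0,255.0],[-0.001,0.0,-0.002,0.2,5.0,3.0,255.0],[-0.001,0.0,-0.002,0.2,5.0,3.0,255.0]]
[[0.0,0.0,-0.0,-0.0,7.4,2.3,255.0],[0.0,0.0,-0.0,-0.0,7.4,2.3,255.0],[0.0,0.0,-0.0,0.0,7.4,2.3,255.0],[0.0,0.0,-0.0,-0.0,7.4,2.3,255.0]]
[[0.0,-0.0,-0.0,-0.0,7.2,4.4,255.0],[0.0,-0.0,-0.0,-0.0,7.2,4.4,255.0],[0.0,-0.0,-0.0,-0.0,7.2,4.4,255.0],[0.0,-0.0,-0.0,0.0,7.2,4.4,255.0]]
[[-0.0,-0.0,-0.0,0.0,5.8,6.3,255.0],[-0.0,-0.0,-0.0,0.0,5.8,6.3,255.0],[-0.0,-0.0,-0.0,0.0,5.8,6.3,255.0],[-0.0,-0.0,-0.0,0.0,5.8,6.3,255.0]]
```

View pics/s9.png

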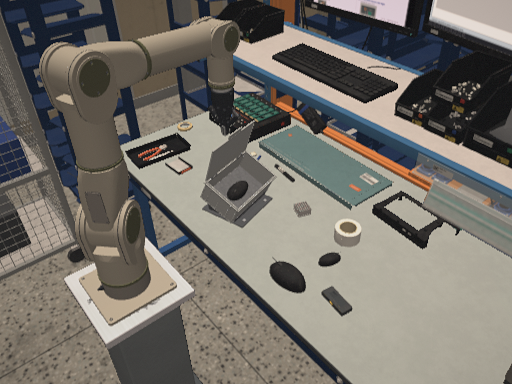

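The scene view shows the mouse in the tub at (237,189) and the gripper behind the open lid at (226,125). Starting the sweep.

```bash
python3 -m creep '[[0,0,0,0,5,3,255],[0,0,0,0,5,3,255],[0,0,0,0,5,3,255],[0,0,0,0,7.5,2.5,255],[0,0,0,0,7.5,2.5,255],[0,0,0,0,7.5,2.5,255],[0,0,0,0,7.5,2.5,255]]'
python3 - <<'E'
from h import *
o=get_obs();print(o["position"],tubpos(o["position"]-np.array([0,0,.025])),o["ft_force"])
R=down(16.12);p=None
for th,n in((1.2,4),(.95,4),(.7,4),(.45,4),(.2,4),(0,4)):p,R=rows(tip(th,125,0),down(16.12),n,255,pos0=p,R0=R if p is not None else None)
E
```

```text
clock: 13.75
position: [0.5074, 0.0769, 0.3043]
ee_rot: [0.99, 0.14, 0.0, -0.001]
ft_force: [-0.4, 0.4, 0.3]
grip_width: -0.001
[0.5074 0.0769 0.3043] [ 80.016   -0.0383 217.5279] [-0.365   0.4386  0.251 ]
[[-0.001,-0.0,-0.0,-0.0,7.7,4.3,255.0],[-0.001,-0.0,-0.0,-0.0,7.7,4.3,255.0],[-0.001,-0.0,-0.0,-0.0,7.7,4.3,255.0],[-0.001,-0.0,-0.0,-0.0,7.7,4.3,255.0]]
[[0.0,0.0,-0.0,0.0,5.8,6.3,255.0],[0.0,0.0,-0.0,0.0,5.8,6.3,255.0],[0.0,0.0,-0.0,0.0,5.8,6.3,255.0],[0.0,0.0,-0.0,0.0,5.8,6.3,255.0]]
[[0.0,0.0,-0.0,0.0,3.9,7.7,255.0],[0.0,0.0,-0.0,0.0,3.9,7.7,255.0],[0.0,0.0,-0.0,-0.0,3.9,7.7,255.0],[0.0,0.0,-0.0,0.0,3.9,7.7,255.0]]
[[0.0,-0.0,-0.0,0.0,1.7,8.5,255.0],[0.0,-0.0,-0.0,0.0,1.7,8.5,255.0],[0.0,-0.0,-0.0,0.0,1.7,8.5,255.0],[0.0,-0.0,-0.0,-0.0,1.7,8.5,255.0]]
[[0.0,-0.0,-0.0,0.0,-0.3,7.0,255.0],[0.0,-0.0,-0.0,-0.0,-0.3,7.0,255.0],[0.0,-0.0,-0.0,-0.0,-0.3,7.0,255.0],[0.0,-0.0,-0.0,0.0,-0.3,7.0,255.0]]
[[0.0,-0.0,-0.0,-0.0,-1.3,5.4,255.0],[0.0,-0.0,-0.0,0.0,-1.3,5.4,255.0],[0.0,-0.0,-0.0,0.0,-1.3,5.4,255.0],[0.0,-0.0,-0.0,-0.0,-1.3,5.4,255.0]]
```

```bash
python3 -m creep '[[0,0,0,0,7.5,4,255],[0,0,0,0,7.5,4,255],[0,0,0,0,7.5,4.5,255],[0,0,0,0,7.5,4.5,255]]'
python3 - <<'E'
from h import *
o=get_obs();print(o["position"],tubpos(o["position"]-np.array([0,0,.025])),o["ft_force"])
p_,d=camera("scene");cv2.imwrite("pics/s10.png",cv2.resize(p_[90:220,180:300],None,fx=4.5,fy=4.5,interpolation=2))
E
```

```text
clock: 14.15
position: [0.5157, 0.0482, 0.287]
ee_rot: [0.99, 0.14, 0.0, -0.001]
ft_force: [-0.7, 1.8, 0.2]
grip_width: 0.002
[0.5157 0.0482 0.287 ] [ 45.5455  -0.0349 214.5238] [-0.6601  1.8134  0.2329]
```

View pics/s10.png

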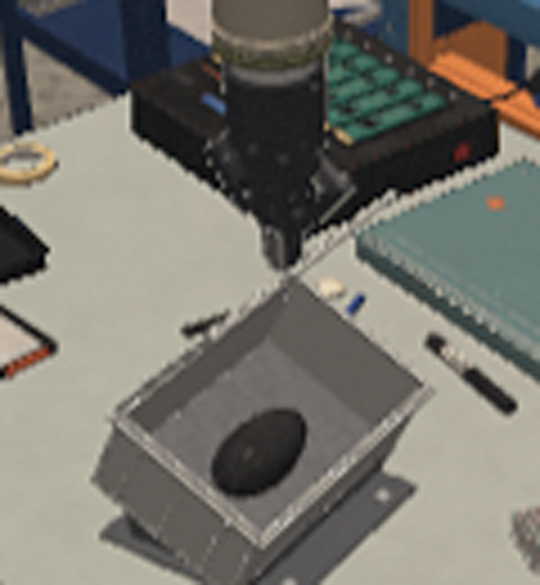

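The lid is now edge-on to the scene camera and moving with the fingertip at about 1.8 N. Continuing.

```bash
python3 -m creep '[[0,0,0,0,6,6,255],[0,0,0,0,6,6,255],[0,0,0,0,6,6.5,255],[0,0,0,0,6,6.5,255],[0,0,0,0,4,7.5,255],[0,0,0,0,4,7.5,255],[0,0,0,0,4,8,255],[0,0,0,0,4,8,255]]'
python3 - <<'E'
from h import *
o=get_obs();print(o["position"],tubpos(o["position"]-np.array([0,0,.025])),o["ft_force"])
p_,d=camera("scene");cv2.imwrite("pics/s11.png",cv2.resize(p_[90:220,180:300],None,fx=4.5,fy=4.5,interpolation=2))
R=down(16.12);p=None
for th,n in((.45,4),(.2,4),(0,4)):p,R=rows(tip(th,125,0),down(16.12),n,255,pos0=p,R0=R if p is not None else None)
E
```

```text
clock: 15.0
position: [0.5267, 0.0103, 0.2306]
ee_rot: [0.99, 0.14, 0.0, -0.001]
ft_force: [-0.1, 0.6, 0.6]
grip_width: 0.005
[0.5267 0.0103 0.2306] [-13.9976  -0.0578 180.0153] [-0.0534  0.5602  0.5558]
[[-0.001,0.0,-0.0,0.2,1.7,8.1,255.0],[-0.001,0.0,-0.0,0.1,1.7,8.1,255.0],[-0.001,0.0,-0.0,0.1,1.7,8.1,255.0],[-0.001,0.0,-0.0,0.1,1.7,8.1,255.0]]
[[-0.0,-0.0,0.0,0.0,-0.3,7.0,255.0],[-0.0,-0.0,0.0,-0.0,-0.3,7.0,255.0],[-0.0,-0.0,0.0,-0.0,-0.3,7.0,255.0],[-0.0,-0.0,0.0,0.0,-0.3,7.0,255.0]]
[[0.0,0.0,0.0,-0.0,-1.3,5.4,255.0],[0.0,0.0,0.0,0.0,-1.3,5.4,255.0],[0.0,0.0,0.0,0.0,-1.3,5.4,255.0],[0.0,0.0,0.0,-0.0,-1.3,5.4,255.0]]
```

View pics/s11.png

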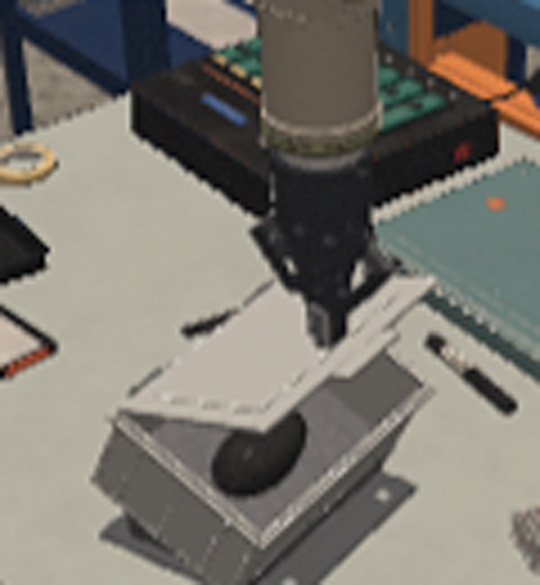

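The lid is about two-thirds closed, with the fingertip on its outer face near the free edge and the mouse undisturbed. Continuing.

```bash
python3 -m creep '[[0,0,0,0,1.5,8,255],[0,0,0,0,1.5,8,255],[0,0,0,0,1.5,8,255],[0,0,0,0,1.5,8,255],[0,0,0,0,0,7,255],[0,0,0,0,0,7,255],[0,0,0,0,0,7,255],[0,0,0,0,0,7,255]]'
python3 - <<'E'
from h import *
o=get_obs();print(o["position"],tubpos(o["position"]-np.array([0,0,.025])),o["ft_force"])
R=down(16.12);rows(tip(0,125,0),R,5,255)
E
```

```text
clock: 15.85
position: [0.5283, 0.0051, 0.1708]
ee_rot: [0.99, 0.14, 0.0, -0.001]
ft_force: [-0.2, -0.4, 1.3]
grip_width: 0.003
[0.5283 0.0051 0.1708] [-44.269   -0.2066 128.1407] [-0.2027 -0.4147  1.2824]
[[-0.001,-0.0,-0.0,-0.0,-0.9,4.7,255.0],[-0.001,-0.0,-0.0,-0.0,-0.9,4.7,255.0],[-0.001,-0.0,-0.0,-0.0,-0.9,4.7,255.0],[-0.001,-0.0,-0.0,-0.0,-0.9,4.7,255.0],[-0.001,-0.0,-0.0,-0.0,-0.9,4.7,255.0]]
```

```bash
python3 -m creep '[[0,0,0,0,-1,5,255],[0,0,0,0,-1,5,255],[0,0,0,0,-1,5,255],[0,0,0,0,-1,4,255],[0,0,0,0,0,2,255],[0,0,0,0,0,0,255]]'
python3 -m creep '[[0,0,0,0,0,2,255],[0,0,0,0,0,0,255]]'
python3 - <<'E'
from h import *
o=get_obs();print(o["position"],tubpos(o["position"]-np.array([0,0,.025])),o["ft_force"])
p_,d=camera("scene");cv2.imwrite("pics/s12.png",cv2.resize(p_[90:220,180:300],None,fx=4.5,fy=4.5,interpolation=2))
E
```

```text
clock: 16.45
position: [0.5271, 0.0088, 0.1501]
ee_rot: [0.99, 0.14, 0.0, -0.001]
ft_force: [-0.7, 0.4, 0.4]
grip_width: -0.008
clock: 16.65
position: [0.5273, 0.0087, 0.1483]
ee_rot: [0.99, 0.14, 0.0, -0.001]
ft_force: [-0.2, 0.1, 1.1]
grip_width: 0.002
[0.5273 0.0087 0.1483] [-50.3135  -0.2041 106.1474] [-0.2391  0.1498  1.1235]
```

View pics/s12.png

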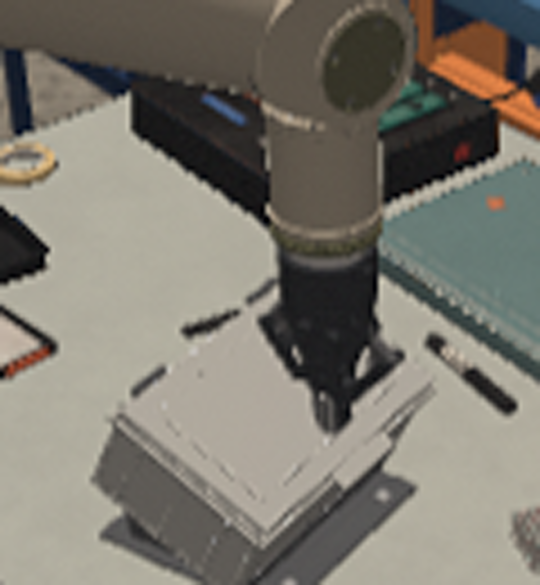

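It's nearly shut. I'll press down in small steps until the force shows it is seated on the rim.

```bash
python3 -m creep '[[0,0,0,0,0,2,255],[0,0,0,0,0,0,255]]'
python3 -m creep '[[0,0,0,0,0,2,255],[0,0,0,0,0,0,255]]'
python3 -m creep '[[0,0,0,0,0,1,255],[0,0,0,0,0,0,255]]'
```

```text
clock: 16.9
position: [0.5272, 0.0088, 0.1462]
ee_rot: [0.99, 0.14, 0.0, -0.001]
ft_force: [-0.0, 0.6, 0.2]
grip_width: -0.001
clock: 17.1
position: [0.5274, 0.0088, 0.1446]
ee_rot: [0.99, 0.14, 0.001, -0.001]
ft_force: [-0.8, 0.1, 3.7]
grip_width: 0.001
clock: 17.3
position: [0.5275, 0.0089, 0.1443]
ee_rot: [0.99, 0.14, 0.001, -0.002]
ft_force: [-5.2, -0.2, 11.2]
grip_width: 0.003
```

```bash
python3 -m creep '[[0,0,0,0,0,1,255],[0,0,0,0,0,0,255],[0,0,0,0,0,0,255]]'
python3 -m creep '[[0,0,0,0,0,-3,255],[0,0,0,0,0,-10,255],[0,0,0,0,4,-30,255],[0,0,0,0,10,-40,255],[0,0,0,0,30,-40,255],[0,0,0,0,40,-40,255],[0,0,0,0,40,0,255],[0,0,0,0,0,0,255]]'
python3 - <<'E'
from h import *
o=get_obs();print(o["position"],o["ft_force"],o["clock"])
f=np.load("pics/scene0.npz")
for n in("scene","top","wrist"):
    o=get_obs();p,d=camera(n);cv2.imwrite(f"pics/{n}13.png",p);np.savez(f"pics/{n}13.npz",p=p,d=d,pos=o["position"],rot=o["ee_rot"])
    P=cloud(cam(n,o["position"],o["ee_rot"]),d);T=((P.reshape(-1,3)-TO)@TR*1e3)
    m=(abs(T[:,0])<65)&(abs(T[:,1])<108)&(abs(T[:,2]-98)<25);t=T[m]
    for _ in range(4):
        A=np.c_[t[:,:2],np.ones(len(t))];a=np.linalg.lstsq(A,t[:,2],rcond=None)[0];r=t[:,2]-A@a;t=t[abs(r)<max(2.5*np.median(abs(r)),1)]
    print(n,len(t),"lid plane",a,"theta",-a[0])
E
```

```text
clock: 17.6
position: [0.5276, 0.0089, 0.144]
ee_rot: [0.99, 0.14, 0.001, -0.002]
ft_force: [-7.8, -0.6, 20.2]
grip_width: 0.001
clock: 18.4
position: [0.5605, -0.1124, 0.302]
ee_rot: [0.991, 0.136, 0.001, 0.0]
ft_force: [-1.7, -0.9, -0.7]
grip_width: 0.001
[ 0.5605 -0.1124  0.302 ] [-1.6666 -0.8843 -0.7257] 18.4
scene 1453 lid plane [ 0.0007  0.001  99.2119] theta -0.0007387467770174818
top 1285 lid plane [ -0.0058  -0.0004 100.9318] theta 0.005821088707689577
wrist 27578 lid plane [  0.0011   0.0004 102.1574] theta -0.001104982235403026
```

View pics/scene13.png

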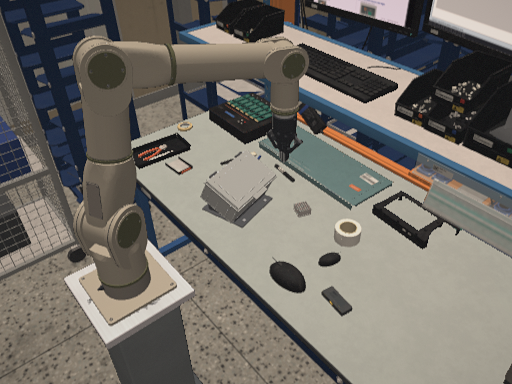

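View pics/wrist13.png

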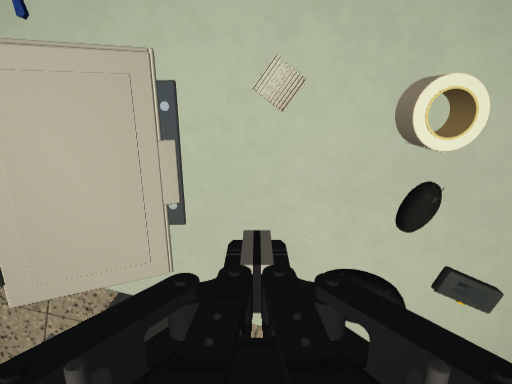

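The lid is flat on the rim in all three views (|θ| ≤ 0.006 rad), the gripper is clear, and the other things look undisturbed. Handing in.

```bash
python3 -c "
from workcell import *
print(hand_in())"
```

```text
the job is handed in; nothing more can be done
None
```

I packed the mouse in the tub, shut the lid and handed the job in at about 18.6 s of the 56 s allowed.

**What I did**
- **Choice of mouse:** I took the one measuring about 106 x 57 mm and 34 mm high. The other two were too big and too small.
- **Placing:** I gripped it across its width at 30 N and lowered it square to the sloping floor in 1 to 1.5 mm steps. It touched the floor gently, at 13 N at most. I eased off slightly, opened the fingers slowly and backed straight out.
- **Lid:** I pushed it shut with the closed fingertips, pressing with up to 20 N once it was seated.

**Last checks**
- **Mouse:** before the lid moved, it lay flat near the middle of the floor. In the last view into the tub, with the lid part closed, it had not moved.
- **Lid:** its fitted angle was 0.006 rad or less in all three cameras.
- **Gripper:** it was about 0.3 m above the worktop and touching nothing.
- **Other things:** the heat sink, the case and the other mice looked unmoved by eye. I didn't measure them, and I never identified the drive caddy.

**What disagreed:** my first estimate put the tub about 4.5 mm too low and 3 mm to one side compared with the depth readings. I corrected that before lowering the mouse. The final lid height still read 1 to 4 mm above what I expected, depending on the camera. I put that down to calibration and pose error, because the lid stopped firmly and read parallel to the rim.

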